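# Move the spice jars to the new rack in reverse order

## Task

Move the four spice jars from the old dark wooden rack to the new white rack, one jar in each bay, in reverse order: the jar that stands leftmost on the old rack goes in the rightmost bay, and so on, so that the new row reads from right to left as the old row read from left to right. Keep the jars upright and set each one down on the floor of its bay rather than dropping it. Leave the mug, the pepper mill and the salt bowl where they are.

Things in the scene. Friction and masses are not known exactly. Their poses are not given: they have to be found in the camera images.
- jar_red_mid (a point): Closed upright spice jar with a red lid and rust-brown contents: round, 44 mm across (lid 41 mm across, top 20 mm), 86 mm tall, about 0.16 kg. This point is on its axis half-way up, 43 mm above its underside; z is up along the jar.
- jar_yellow_mid (a point): Closed upright spice jar with a yellow lid and mustard contents: round, 44 mm across (lid 41 mm across, top 20 mm), 86 mm tall, about 0.16 kg. This point is on its axis half-way up, 43 mm above its underside; z is up along the jar.
- jar_green_mid (a point): Closed upright spice jar with a green lid and olive green contents: round, 44 mm across (lid 41 mm across, top 20 mm), 86 mm tall, about 0.16 kg. This point is on its axis half-way up, 43 mm above its underside; z is up along the jar.
- jar_blue_mid (a point): Closed upright spice jar with a blue lid and dark brown contents: round, 44 mm across (lid 41 mm across, top 20 mm), 86 mm tall, about 0.16 kg. This point is on its axis half-way up, 43 mm above its underside; z is up along the jar.
- tile_red: Flat cork tile with a red strip along its front and its back edge (strips 11 mm wide), 66 x 66 x 3 mm, fixed on the dark wooden rack. The red-lidded jar stands within 6 mm of its centre at the start; the tile stays there and so keeps marking where that jar came from. Origin: centre of its underside.
- tile_yellow: Flat cork tile with a yellow strip along its front and its back edge (strips 11 mm wide), 66 x 66 x 3 mm, fixed on the dark wooden rack. The yellow-lidded jar stands within 6 mm of its centre at the start; the tile stays there and so keeps marking where that jar came from. Origin: centre of its underside.
- tile_green: Flat cork tile with a green strip along its front and its back edge (strips 11 mm wide), 66 x 66 x 3 mm, fixed on the dark wooden rack. The green-lidded jar stands within 6 mm of its centre at the start; the tile stays there and so keeps marking where that jar came from. Origin: centre of its underside.
- tile_blue: Flat cork tile with a blue strip along its front and its back edge (strips 11 mm wide), 66 x 66 x 3 mm, fixed on the dark wooden rack. The blue-lidded jar stands within 6 mm of its centre at the start; the tile stays there and so keeps marking where that jar came from. Origin: centre of its underside.
- old_rack: Old spice rack: dark wooden board, fixed, 100 mm (its x) by 340 mm (its y, the direction of the row), 18 mm thick, with a 34 mm high, 10 mm thick cheek just beyond each end. Origin: centre of its underside, on the worktop. The four tiles lie on it in a row at y = -112.5, -37.5, +37.5 and +112.5 mm, x = 0; jars there have their undersides 21 mm above the worktop. Its y points to the robot's left, give or take 20 degrees.
- new_rack: New spice rack: white open tray, fixed, 79 mm (its x) by 304 mm (its y, the direction of the row), outer walls 16 mm high, three dividers 14 mm high, all 4 mm thick, floor 4 mm above the worktop. Origin: centre of its underside, on the worktop. Four bays, each 71 mm square inside, centred at x = 0, y = -112.5, -37.5, +37.5 and +112.5 mm. Empty at the start. Its y points to the robot's left, give or take 20 degrees.
- mug: Blue mug, 80 mm across, 92 mm tall, a bystander beyond the racks, to be left alone. Origin: centre of its underside.
- pepper_mill: Dark wooden pepper mill, 58 mm across, 145 mm tall, a bystander, to be left alone. Origin: centre of its underside.
- salt_bowl: White salt bowl, 90 mm across, 45 mm tall, a bystander, to be left alone. Origin: centre of its underside.
Mind the look-alikes: they are no part of the job. What is shaped like the part that bears jar_blue_mid but pink is not meant.

How it is judged:
At the end, for the whole second after the job is handed in: Each jar stands in the bay of the white rack that mirrors its starting place on the old rack (still marked by the tile of its colour), its axis within 15 mm of the bay's centre along and across the rack, on the bay's floor (height within 5 mm), upright within 0.1 rad and at rest (under 0.02 m/s) (((y of tile_red in the frame of old_rack between -0.1325 and -0.0925 m and y of jar_red_mid in the frame of new_rack between 0.0975 and 0.1275 m) or (y of tile_red in the frame of old_rack between -0.0575 and -0.0175 m and y of jar_red_mid in the frame of new_rack between 0.0225 and 0.0525 m) or (y of tile_red in the frame of old_rack between 0.0175 and 0.0575 m and y of jar_red_mid in the frame of new_rack between -0.0525 and -0.0225 m) or (y of tile_red in the frame of old_rack between 0.0925 and 0.1325 m and y of jar_red_mid in the frame of new_rack between -0.1275 and -0.0975 m)) and x of jar_red_mid in the frame of new_rack between -0.015 and 0.015 m and z of jar_red_mid in the frame of new_rack between 0.042 and 0.052 m and angle between each of jar_red_mid, jar_yellow_mid, jar_green_mid, jar_blue_mid's own z axis and vertical below 0.1 rad and linear speed of each of jar_red, jar_yellow, jar_green, jar_blue below 0.02 m/s and ((y of tile_yellow in the frame of old_rack between -0.1325 and -0.0925 m and y of jar_yellow_mid in the frame of new_rack between 0.0975 and 0.1275 m) or (y of tile_yellow in the frame of old_rack between -0.0575 and -0.0175 m and y of jar_yellow_mid in the frame of new_rack between 0.0225 and 0.0525 m) or (y of tile_yellow in the frame of old_rack between 0.0175 and 0.0575 m and y of jar_yellow_mid in the frame of new_rack between -0.0525 and -0.0225 m) or (y of tile_yellow in the frame of old_rack between 0.0925 and 0.1325 m and y of jar_yellow_mid in the frame of new_rack between -0.1275 and -0.0975 m)) and x of jar_yellow_mid in the frame of new_rack between -0.015 and 0.015 m and z of jar_yellow_mid in the frame of new_rack between 0.042 and 0.052 m and ((y of tile_green in the frame of old_rack between -0.1325 and -0.0925 m and y of jar_green_mid in the frame of new_rack between 0.0975 and 0.1275 m) or (y of tile_green in the frame of old_rack between -0.0575 and -0.0175 m and y of jar_green_mid in the frame of new_rack between 0.0225 and 0.0525 m) or (y of tile_green in the frame of old_rack between 0.0175 and 0.0575 m and y of jar_green_mid in the frame of new_rack between -0.0525 and -0.0225 m) or (y of tile_green in the frame of old_rack between 0.0925 and 0.1325 m and y of jar_green_mid in the frame of new_rack between -0.1275 and -0.0975 m)) and x of jar_green_mid in the frame of new_rack between -0.015 and 0.015 m and z of jar_green_mid in the frame of new_rack between 0.042 and 0.052 m and ((y of tile_blue in the frame of old_rack between -0.1325 and -0.0925 m and y of jar_blue_mid in the frame of new_rack between 0.0975 and 0.1275 m) or (y of tile_blue in the frame of old_rack between -0.0575 and -0.0175 m and y of jar_blue_mid in the frame of new_rack between 0.0225 and 0.0525 m) or (y of tile_blue in the frame of old_rack between 0.0175 and 0.0575 m and y of jar_blue_mid in the frame of new_rack between -0.0525 and -0.0225 m) or (y of tile_blue in the frame of old_rack between 0.0925 and 0.1325 m and y of jar_blue_mid in the frame of new_rack between -0.1275 and -0.0975 m)) and x of jar_blue_mid in the frame of new_rack between -0.015 and 0.015 m and z of jar_blue_mid in the frame of new_rack between 0.042 and 0.052 m); the robot touches nothing.
It fails at once if a jar tips over (leans more than 35 degrees) (angle between any of jar_red_mid, jar_yellow_mid, jar_green_mid, jar_blue_mid's own z axis and vertical above 0.61 rad).
It fails at once if a jar is dropped or thrown (faster than 0.8 m/s out of the gripper, a fall of about 33 mm) ((linear speed of jar_red above 0.8 m/s and contact force between jar_red and the fingers below 0.05 N) or (linear speed of jar_yellow above 0.8 m/s and contact force between jar_yellow and the fingers below 0.05 N) or (linear speed of jar_green above 0.8 m/s and contact force between jar_green and the fingers below 0.05 N) or (linear speed of jar_blue above 0.8 m/s and contact force between jar_blue and the fingers below 0.05 N)).
It fails at once if the mug, the pepper mill or the salt bowl is shifted by more than 25 mm (distance of any of mug, pepper_mill, salt_bowl from where it was at the start of the episode above 0.025 m).
It also fails if it takes over 96 s, if anything falls off the work surface, if the arm or the gripper's body presses on something with over 40 N, if the wrist force passes 120 N, or if a joint passes its speed limit or range.

## Robot

A 6-joint arm with a two-finger parallel gripper is mounted at the origin on the work surface. World frame = base frame: x ahead of the robot, y to its left, z up, the work surface at z = 0. Lengths are in m, angles in rad, forces in N, time in s.
With the tool pointing down it reaches from about 0.375 to 0.9 m from the base axis. Payload 3.1 kg.
Tool frame: the origin (TCP) lies at the very end of the fingers, on their centre line; the grasp point (between the pads) lies 19 mm behind it (grip_depth is the distance from the TCP to the grasp point, in m); z points along the fingers, y is the line along which they close (so a half turn about z gives the same grasp; the last joint's range is limited). The gripper opens to 85 mm and grips with 20 to 120 N. Pads are 22 mm wide; open, the fingers measure 114 mm over their backs; the gripper's body (76 mm by 85 mm) begins 54 mm behind the grasp point. The pads swing forward as they close: fully open they stand 13 mm farther back than shut.
Start: joints at [1.05, 0.527, 1.433, -0, 1.181, -0.178], TCP at [0.21, 0.589, 0.197] pointing down, gripper open.
Joint ranges: [-3.08, 3.08], [-0.75, 2.2], [0.22, 2.44], [-1.43, 4.57], [0, 2.65], [-2.85, 2.85]. Speed limits (rad/s): [2.79, 2.79, 3.14, 3.14, 3.14, 3.14].

## Interface

Orientations are given as a unit quaternion [x, y, z, w].
In Python, from station import * gives the robot as it stands.
- The arm moves only by the tool apply_moves, never from a script. Its argument "plan" is a list of rows, each a list of 7 numbers: the shift along the tool's x, y, z in m, then the turn, a rotation vector about the tool's x, y, z in rad, then the gripper command: -1 is fully open, 1 is shut, values between are in proportion. In form: [[dx, dy, dz, wx, wy, wz, jaw], ...]. A call has 1 to 8 rows; each row shifts and turns the commanded pose from where the row before left it, along the tool's axes as they then stand; what a row does not reach is not made up. A row lasts 1/8 s, in which the tool goes at most 62.5 mm and 10.7 degrees, less where a joint would pass 70% of its speed; a pose out of reach is approached as far as the arm can. A call is refused whole if a number of a shift passes 0.0625 or a number of a turn 0.188, either way. A call with a gripper value outside its range is refused whole. The fingers move at their own pace and stop on an object; "force" is the grip in N (left out, the last holds). Time passes only in rows, so rows that do not move let the fingers close. It gives the time, the measured TCP pose, the force, the opening and the grip force at its end, in the units of the state.
- sense(): the state, without advancing time (a new reading comes with each control period).
- snapshot(name): name is "scene" or "side" or "wrist"; returns the picture (400x640x3 uint8, red, green, blue); there is no depth.
- calibration(name): a dict with "camera_matrix" (3x3 intrinsics, pixels), "R" (3x3) and "t" (3): a world point X has camera coordinates R X + t; the wrist camera has in their place "mount" (4x4, takes a point from camera to tool coordinates, whose origin is the TCP and whose axes are the flange's). Camera axes: x right, y down, z forward; pixel columns grow to the right and rows downward; lengths in m; the calibration is good to about 2 mm. A picture is of the moment at which its call begins: read the wrist's pose just before it. calibration takes no time and is no camera call.
- sign_off(): hands the job in; it is judged then, once.
The state is a dict: "t": time; "q": joint angles; "qd": joint speeds; "tau": joint torques, N m; "tcp_pos": TCP position; "tool_rot": TCP orientation; "force": force on the tool from outside, world axes, zero at the start; "ft_torque": the same for the moment, N m; "finger_gap": opening from 0.0 (shut) to 1.0 (fully open); "gripper_force": force on a finger pad.
Only numpy, scipy, OpenCV 4.12 (cv2) and the standard library are available. Lean on these libraries where they do the work, as an engineer would, in place of code of your own. Each camera call takes 0.05 s, during which the arm holds its last target. There are 200 camera calls.

## Working session

There is one attempt and no reset: what is moved stays moved. The work goes in short steps, Python scripts to look and compute and a tool call to move; the robot and the scene stay as the last step left them, time stands still between calls to the robot, and variables do not carry over. Pictures are saved under pics/ and viewed, at most 14 in all, crops included, and the job is handed in when it is done.

Besides the shell and the picture viewer there is one more tool, called as name(argument=value, ...) on one line, values as JSON. apply_moves: Moves the arm, as the interface text tells. Its arguments: {"type":"object","properties":{"plan":{"type":"array"},"force":{"type":"number"}},"required":["plan"]}

```bash
mkdir -p pics; ls; python3 - <<'E'
from station import *
import cv2,numpy as np
s=sense();print(s)
for n in("scene","side","wrist"):
    im=snapshot(n);cv2.imwrite(f"pics/{n}0.png",im[:,:,::-1]);print(n,calibration(n))
E
```

```text
pics
{'t': 0.0, 'q': array([ 1.04947643e+00,  5.28452449e-01,  1.43391048e+00,  2.61433133e-05,
        1.18140340e+00, -1.78495110e-01]), 'qd': array([-0.00039325,  0.00021607, -0.00126258,  0.00021758,  0.00147523,
        0.00057566]), 'tau': array([ 7.70521074e-04, -4.42347336e+01, -1.78026098e+01, -2.15986011e-04,
        8.39717482e-03, -1.14632178e-05]), 'tcp_pos': array([0.209653  , 0.58794473, 0.19563953]), 'tool_rot': array([ 1.70579014e-01,  9.85343401e-01, -1.01683584e-03, -3.83934889e-04]), 'force': array([ 0.34423788,  0.41835333, -0.63964213]), 'ft_torque': array([-0.00523525, -0.05134659, -0.04429264]), 'gripper_force': 0.0, 'finger_gap': 0.9980419470714053}
scene {'camera_matrix': array([[429.05610174,   0.        , 315.25655876],
       [  0.        , 429.05610174, 201.38925181],
       [  0.        ,   0.        ,   1.        ]]), 'R': array([[ 0.70158748,  0.7125165 , -0.00975949],
       [ 0.52227791, -0.52348774, -0.67319118],
       [-0.4847688 ,  0.46720534, -0.73940407]]), 't': array([-0.39327484, -0.22900298,  1.46076784])}
side {'camera_matrix': array([[517
[... 174 characters left out ...]
7662422, -0.00323948],
       [-0.08210386,  0.47362301, -0.87689235],
       [ 0.15641472, -0.86283552, -0.48067589]]), 't': array([0.52424988, 0.10554891, 1.00266209])}
wrist {'camera_matrix': array([[350.34013026,   0.        , 315.95857469],
       [  0.        , 350.34013026, 202.48138918],
       [  0.        ,   0.        ,   1.        ]]), 'mount': array([[ 3.68686035e-04, -9.45844820e-01, -3.24618917e-01,
         8.49410818e-02],
       [ 9.99999715e-01,  1.34679274e-04,  7.43333871e-04,
         1.01338520e-03],
       [-6.59359051e-04, -3.24619098e-01,  9.45844599e-01,
        -1.78328869e-01],
       [ 0.00000000e+00,  0.00000000e+00,  0.00000000e+00,
         1.00000000e+00]])}
```

View pics/scene0.png

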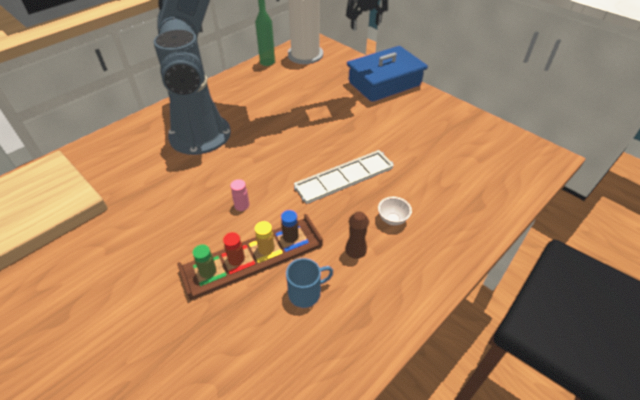

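View pics/side0.png

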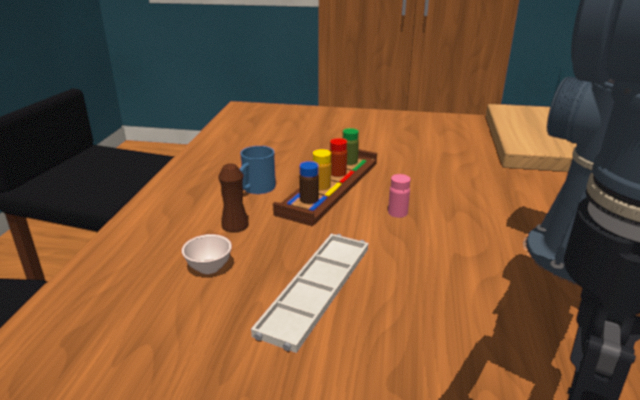

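The scene view shows the old rack with green, red, yellow and blue lids at (203,249), (233,237), (263,226), (289,214). The new rack's corners are near (296,187), (383,153), (393,166), (307,200). The pink look-alike is at (240,195), outside the rack. In the side view the order runs blue (309,167) to green (350,132).

```bash
cat > h.py <<'E'
from station import *
import numpy as np, cv2
from scipy.spatial.transform import Rotation as Ro
def cam(n):
    c=calibration(n);K=c["camera_matrix"]
    if n!="wrist": return K,c["R"],c["t"]
    s=sense();Rt=Ro.from_quat(s["tool_rot"]).as_matrix();M=c["mount"]
    Rw=Rt@M[:3,:3];p=Rt@M[:3,3]+s["tcp_pos"]
    return K,Rw.T,-Rw.T@p
def back(C,px,z):
    K,R,t=C;d=(R.T@np.linalg.inv(K)@np.c_[np.atleast_2d(px),np.ones(len(np.atleast_2d(px)))].T).T
    o=-R.T@t;return o+d*((z-o[2])/d[:,2])[:,None]
def proj(C,X):
    K,R,t=C;p=(R@np.atleast_2d(X).T).T+t;p=p@K.T;return p[:,:2]/p[:,2:]
E
python3 - <<'E'
from h import *
np.set_printoptions(precision=4,suppress=True)
S,D=cam("scene"),cam("side")
print("lids G R Y B\n",back(S,[(203,249),(233,237),(263,226),(289,214)],.107),"\n",back(D,[(350,132),(338,143),(322,154),(309,167)],.107))
print("rack\n",back(S,[(296,187),(383,153),(393,166),(307,200)],.016),"\n",back(D,[(368,242),(334,236),(257,331),(296,345)],.016))
print("mill",back(S,[(358,217)],.145),back(D,[(231,168)],.145),"bowl",back(S,[(394,207)],.045),back(D,[(207,247)],.045),"mug",back(S,[(304,269)],.092),back(D,[(257,154)],.092),"pink",back(S,[(239,184)],.086))
E
```

```text
lids G R Y B
 [[ 0.4906 -0.2985  0.107 ]
 [ 0.512  -0.2271  0.107 ]
 [ 0.5368 -0.1545  0.107 ]
 [ 0.5531 -0.0835  0.107 ]] 
 [[ 0.4907 -0.292   0.107 ]
 [ 0.5105 -0.2168  0.107 ]
 [ 0.5373 -0.1471  0.107 ]
 [ 0.5535 -0.0746  0.107 ]]
rack
 [[0.4285 0.0505 0.016 ]
 [0.5138 0.3481 0.016 ]
 [0.5741 0.323  0.016 ]
 [0.489  0.0375 0.016 ]] 
 [[0.4127 0.0544 0.016 ]
 [0.4813 0.0444 0.016 ]
 [0.5601 0.3318 0.016 ]
 [0.4949 0.3504 0.016 ]]
mill [[0.7015 0.0053 0.145 ]] [[0.6878 0.0353 0.145 ]] bowl [[0.6953 0.1692 0.045 ]] [[0.6993 0.1658 0.045 ]] mug [[ 0.6903 -0.1627  0.092 ]] [[ 0.6914 -0.1553  0.092 ]] pink [[ 0.3614 -0.0963  0.086 ]]
```

apply_moves(plan=[[0,0,-0.01,0,0,0.185,-1],[0,0,-0.01,0,0,0.185,-1],[0,0,-0.01,0,0,0.185,-1],[0,0,-0.01,0,0,0.185,-1],[0,0,0,0,0,0.185,-1],[0,0,0,0,0,0.185,-1],[0,0,0,0,0,0.185,-1],[0,0,0,0,0,0.185,-1]], force=40)

```text
t: 1.15
tcp_pos: [0.2099, 0.5883, 0.2362]
tool_rot: [0.792, 0.61, -0.0, 0.0]
force: [0.5, -0.1, -0.2]
finger_gap: 1.001
gripper_force: 0.0
```

apply_moves(plan=[[-0.035,0.047,0,0,0,0,-1],[-0.035,0.047,0,0,0,0,-1],[-0.035,0.047,0,0,0,0,-1],[-0.035,0.047,0,0,0,0,-1],[-0.035,0.047,0,0,0,0,-1],[-0.035,0.047,0,0,0,0,-1],[-0.035,0.047,0,0,0,0,-1],[-0.035,0.047,0,0,0,0,-1]])

```text
t: 2.15
tcp_pos: [0.5052, 0.2221, 0.2365]
tool_rot: [0.79, 0.613, -0.0, -0.0]
force: [0.5, 0.7, 1.0]
finger_gap: 0.999
gripper_force: 0.0
```

```bash
python3 - <<'E'
from h import *
C=cam("wrist");im=snapshot("wrist");cv2.imwrite("pics/w1.png",im[:,:,::-1]);np.savez("w1.npz",K=C[0],R=C[1],t=C[2]);print(sense()["tcp_pos"])
E
```

```text
[0.51115842 0.2162265  0.23659097]
```

View pics/w1.png

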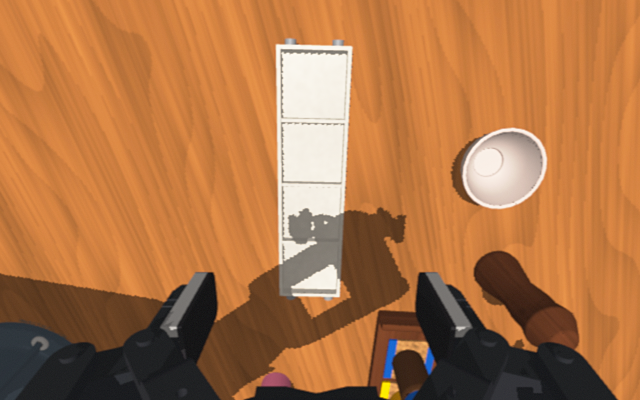

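The wrist view shows the empty white rack with top corners (277,46), (352,47), (340,295), (279,297) and dividers at rows 123, 182 and 240. The bowl is at (504,168) and the mill at right, both clear.

```bash
python3 - <<'E'
from h import *
from scipy.optimize import least_squares
np.set_printoptions(precision=4,suppress=True)
f=np.load("w1.npz");W=(f["K"],f["R"],f["t"])
px=[(277,46),(352,47),(340,295),(279,297)]
P=back(W,px,.016);print(P,P.mean(0))
S,D=cam("scene"),cam("side")
M=np.array([(-.0395,.152),(.0395,.152),(.0395,-.152),(-.0395,-.152)])
def X(p):
    c,s=np.cos(p[2]),np.sin(p[2]);return np.c_[M@np.array([[c,s],[-s,c]])+p[:2],np.full(4,.016)]
obs={"W":(W,px),"S":(S,[(383,153),(393,166),(307,200),(296,187)]),"D":(D,[(296,345),(257,331),(334,236),(368,242)])}
for ks in("W","S","D","WSD"):
    r=least_squares(lambda p:np.concatenate([(proj(obs[k][0],X(p))-obs[k][1]).ravel() for k in ks]),[.49,.19,-.27],x_scale=[.1,.1,.1]);print(ks,r.x,np.abs(r.fun).max())
s=sense();print(s["tcp_pos"],Ro.from_quat(s["tool_rot"]).as_matrix())
E
```

```text
[[0.4946 0.3494 0.016 ]
 [0.5702 0.329  0.016 ]
 [0.4895 0.0387 0.016 ]
 [0.4104 0.0558 0.016 ]] [0.4912 0.1932 0.016 ]
W [ 0.4912  0.1931 -0.2733] 1.8841145550940723
S [ 0.5008  0.19   -0.2892] 2.389664632121594
D [ 0.4875  0.1944 -0.2698] 3.5261365606753543
WSD [ 0.4908  0.1932 -0.2724] 5.55309942783731
[0.5112 0.2162 0.2366] [[ 0.2539  0.9672  0.0057]
 [ 0.9672 -0.2539 -0.0047]
 [-0.0031  0.0067 -1.    ]]
```

apply_moves(plan=[[-0.05,0.014,0,0,0,0,-1],[-0.054,0.015,0,0,0,0,-1],[-0.054,0.015,0,0,0,0,-1],[-0.054,0.015,0,0,0,0,-1],[-0.054,0.015,0,0,0,0,-1],[-0.054,0.015,0,0,0,0,-1],[-0.05,0.014,0,0,0,0,-1],[0,0,0,0,0,0,-1]])

```text
t: 3.2
tcp_pos: [0.5121, -0.1639, 0.2364]
tool_rot: [0.792, 0.611, -0.0, 0.001]
force: [0.0, 0.9, 0.5]
finger_gap: 0.998
gripper_force: 0.0
```

```bash
python3 - <<'E'
from h import *
C=cam("wrist");im=snapshot("wrist");cv2.imwrite("pics/w2.png",im[:,:,::-1]);np.savez("w2.npz",K=C[0],R=C[1],t=C[2]);print(sense()["tcp_pos"])
E
```

```text
[ 0.51154427 -0.16154942  0.236185  ]
```

View pics/w2.png

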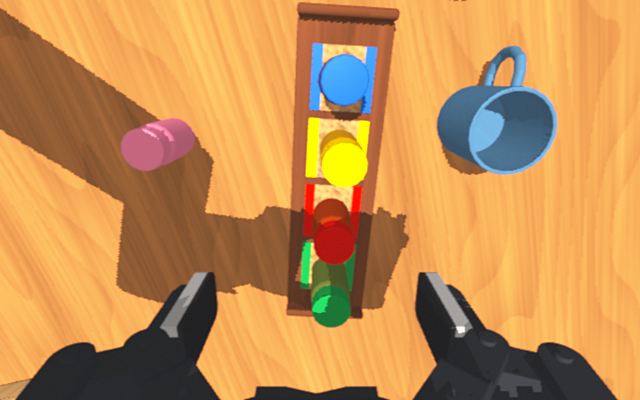

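The wrist view shows the lid tops at blue (344,80), yellow (344,162), red (333,242) and green (331,306), each on the tile of its own colour. The mug is at (500,125) and the pink jar at (157,145), both off the rack.

```bash
python3 - <<'E'
from h import *
np.set_printoptions(precision=4,suppress=True)
f=np.load("w2.npz");W=(f["K"],f["R"],f["t"])
im=cv2.imread("pics/w2.png").astype(int);hsv=cv2.cvtColor(im.astype(np.uint8),cv2.COLOR_BGR2HSV)
print("B Y R G\n",back(W,[(344,80),(344,162),(333,242),(331,306)],.107))
s=sense();R=Ro.from_quat(s["tool_rot"]).as_matrix();print(s["tcp_pos"],R)
for n,(x,y) in dict(B=(.553,-.079),Y=(.537,-.15),R=(.512,-.221),G=(.491,-.295)).items(): print(n,R.T@(np.array([x,y,.052])-s["tcp_pos"]))
E
```

```text
B Y R G
 [[ 0.5556 -0.0857  0.107 ]
 [ 0.5398 -0.1531  0.107 ]
 [ 0.5115 -0.227   0.107 ]
 [ 0.4921 -0.2972  0.107 ]]
[ 0.5115 -0.1615  0.2362] [[ 0.2526  0.9676 -0.0006]
 [ 0.9676 -0.2526  0.0007]
 [ 0.0005 -0.0008 -1.    ]]
B [0.0903 0.0194 0.1842]
Y [0.0175 0.0219 0.1842]
R [-0.0575  0.0156  0.1841]
G [-0.1344  0.014   0.1841]
```

apply_moves(plan=[[0.0435,0.011,0.02,0,0,0,-1],[0.0435,0.011,0.02,0,0,0,-1],[0,0,0,0,0,0,-1],[0,0,0.045,0,0,0,-1],[0,0,0.045,0,0,0,-1],[0,0,0.035,0,0,0,-1],[0,0,0.019,0,0,0,-1],[0,0,0,0,0,0,-1]])

```text
t: 4.25
tcp_pos: [0.5533, -0.0807, 0.0516]
tool_rot: [0.79, 0.613, -0.001, -0.002]
force: [-0.6, -0.4, 0.1]
finger_gap: 1.0
gripper_force: 0.0
```

```bash
python3 - <<'E'
from h import *
C=cam("wrist");a=snapshot("wrist");b=snapshot("side");cv2.imwrite("pics/w3.png",np.hstack([cv2.resize(a,(400,250)),b[90:340,150:550]])[:,:,::-1]);s=sense();print(s["tcp_pos"],s["force"])
E
```

```text
[ 0.5551899  -0.08140897  0.0534127 ] [1.04274828 0.66998916 0.80721412]
```

View pics/w3.png

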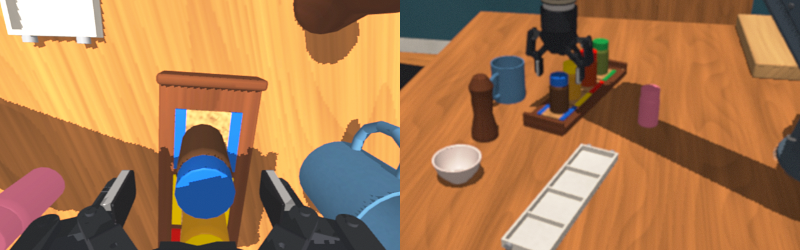

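The wrist half shows the blue lid centred between the fingers. In the side half the gripper straddles the row, and I need to check its height numerically.

```bash
python3 - <<'E'
from h import *
np.set_printoptions(precision=4,suppress=True)
s=sense();R=Ro.from_quat(s["tool_rot"]).as_matrix();print(s["t"],s["tcp_pos"])
D=cam("side");off=np.array([150,90])
for v in([0,.05,0],[0,-.05,0],[0,.05,-.015],[0,-.05,-.015]): print(v,proj(D,s["tcp_pos"]+R@np.array(v))-off)
print("jar top/mid",proj(D,[[.555,-.083,.107],[.555,-.083,.064]])-off)
print("lid",back(cam("wrist"),[(328,304)],.107))
E
```

```text
4.35 [ 0.5552 -0.0814  0.0534]
[0, 0.05, 0] [[138.6375  93.5513]]
[0, -0.05, 0] [[179.9933 102.2158]]
[0, 0.05, -0.015] [[138.4696  87.5137]]
[0, -0.05, -0.015] [[180.0891  96.0354]]
jar top/mid [[159.0388  75.318 ]
 [159.1682  93.1906]]
lid [[ 0.5585 -0.0849  0.107 ]]
```

```bash
python3 - <<'E'
import cv2
a=cv2.imread("pics/w3.png")[0:150,500:650];cv2.imwrite("pics/w3c.png",cv2.resize(a,(600,600),interpolation=cv2.INTER_CUBIC))
E
```

```text
(no output)
```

View pics/w3c.png

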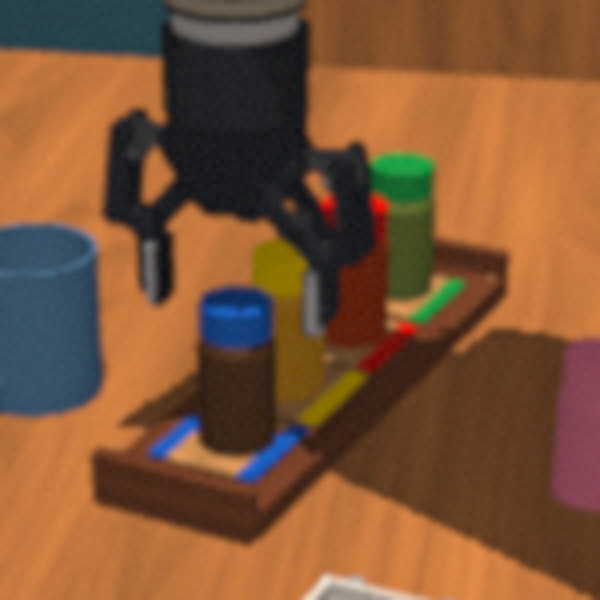

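The crop shows the tips at about (139,75) and (178,82) in the half-picture, roughly 12 px above where the TCP would be. I'll check whether the picture lags.

```bash
python3 - <<'E'
from h import *
b=snapshot("side")[90:340,150:550][:,:,::-1].astype(int);a=cv2.imread("pics/w3.png")[:,400:].astype(int)
d=np.abs(a-b).max(2);print((d>40).sum(),np.argwhere(d>40).min(0) if (d>40).any() else 0)
w=snapshot("wrist");g=cv2.cvtColor(w,cv2.COLOR_RGB2HSV)
m=((g[...,0]>100)&(g[...,0]<125)&(g[...,1]>150)).astype(np.uint8);n,l,st,c=cv2.connectedComponentsWithStats(m);i=[k for k in range(1,n) if st[k,4]>300];print(st[i],c[i])
C=cam("wrist");s=sense();R=Ro.from_quat(s["tool_rot"]).as_matrix()
for v in([0,.043,0],[0,-.043,0],[0,.043,-.013],[0,-.043,-.013],[0,.043,-.045],[0,-.043,-.045]):print(v,proj(C,s["tcp_pos"]+R@np.array(v)))
cv2.imwrite("pics/w4.png",w[150:,120:520,::-1])
E
```

```text
3 [ 42 169]
[[ 274  173   20   95 1106]
 [ 359  178   24   95 1285]
 [ 276  245   94  100 7420]] [[282.41410488 209.72513562]
 [369.67237354 219.77743191]
 [322.07708895 295.63396226]]
[0, 0.043, 0] [[394.3988032  242.81144728]]
[0, -0.043, 0] [[240.94829837 242.66459209]]
[0, 0.043, -0.013] [[399.60371651 253.55761913]]
[0, -0.043, -0.013] [[235.90415737 253.39471716]]
[0, 0.043, -0.045] [[415.96197592 287.33122038]]
[0, -0.043, -0.045] [[220.05356965 287.11280491]]
```

View pics/w4.png

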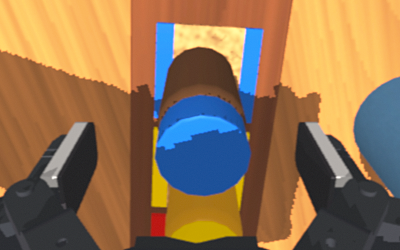

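The pad tips appear at about (217,275) and (417,273) in full-frame pixels. That puts the open fingertips about 45 mm behind the nominal TCP, and the side view agrees. I'll close gently and check where the pads meet the jar.

apply_moves(plan=[[0,0,0,0,0,0,0.6],[0,0,0,0,0,0,0.6],[0,0,0,0,0,0,0.6],[0,0,0,0,0,0,0.6],[0,0,0,0,0,0,0.6]], force=30)

```text
t: 5.08
tcp_pos: [0.5555, -0.0817, 0.0533]
tool_rot: [0.79, 0.613, 0.0, 0.001]
force: [0.0, -0.4, 5.1]
finger_gap: 0.47
gripper_force: 29.8
```

```bash
python3 - <<'E'
from h import *
s=sense();print(s["tcp_pos"],s["finger_gap"],s["gripper_force"])
w=snapshot("wrist")[150:,120:520,::-1];b=snapshot("side")[90:240,250:400,::-1]
cv2.imwrite("pics/w5.png",np.hstack([w,cv2.resize(b,(250,250),interpolation=cv2.INTER_CUBIC)]))
E
```

```text
[ 0.55545591 -0.08174058  0.05325633] 0.4696348468496553 29.803089201450348
```

View pics/w5.png

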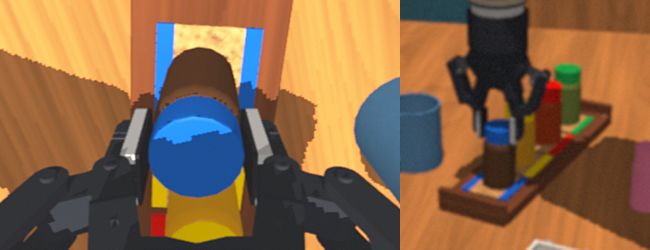

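The jar is gripped only by its lid: gap 0.47 is about 41 mm. So the real fingertips sit about 30 mm above the reported TCP. I'll reopen, go down 28 mm and regrip on the body.

apply_moves(plan=[[0,0,0,0,0,0,-1],[0,0,0,0,0,0,-1],[0,0,0,0,0,0,-1],[0,0,0.014,0,0,0,-1],[0,0,0.014,0,0,0,-1],[0,0,0,0,0,0,-1]])

```text
t: 5.92
tcp_pos: [0.5533, -0.081, 0.0227]
tool_rot: [0.79, 0.613, -0.001, -0.002]
force: [-0.1, -0.6, -0.1]
finger_gap: 1.002
gripper_force: 0.0
```

apply_moves(plan=[[0,0,0,0,0,0,0.6],[0,0,0,0,0,0,0.6],[0,0,0,0,0,0,0.6],[0,0,0,0,0,0,0.6],[0,0,0,0,0,0,0.6]], force=40)

```text
t: 6.55
tcp_pos: [0.5557, -0.0818, 0.0254]
tool_rot: [0.79, 0.613, 0.001, 0.001]
force: [1.6, 0.0, 5.2]
finger_gap: 0.502
gripper_force: 40.8
```

```bash
python3 - <<'E'
from h import *
s=sense();print(s["t"],s["tcp_pos"],s["finger_gap"],s["gripper_force"],s["force"])
w=snapshot("wrist")[150:,120:520,::-1];b=snapshot("side")[90:240,250:400,::-1]
cv2.imwrite("pics/w6.png",np.hstack([w,cv2.resize(b,(250,250),interpolation=cv2.INTER_CUBIC)]))
E
```

```text
6.55 [ 0.55573766 -0.08184128  0.02541098] 0.5020117889336246 40.78518812544644 [1.6030082  0.01533182 5.22281574]
```

View pics/w6.png

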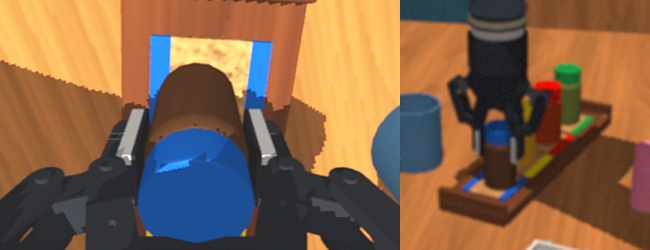

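apply_moves(plan=[[0,0,-0.02,0,0,0,0.6],[0,0,-0.04,0,0,0,0.6],[0,0,-0.04,0,0,0,0.6],[0.034,-0.033,-0.03,0,0,0,0.6],[0.035,-0.034,0,0,0,0,0.6],[0.035,-0.034,0,0,0,0,0.6],[0.034,-0.033,0,0,0,0,0.6],[0,0,0,0,0,0,0.6]])

```text
t: 7.65
tcp_pos: [0.455, 0.0881, 0.1537]
tool_rot: [0.789, 0.614, -0.002, -0.002]
force: [0.1, -0.9, -1.5]
finger_gap: 0.5
gripper_force: 41.6
```

```bash
cat >> h.py <<'E'
def go(x,y,z):
    s=sense();R=Ro.from_quat(s["tool_rot"]).as_matrix()
    print("t",s["t"],"tcp",s["tcp_pos"].round(4),"gap",round(s["finger_gap"],3),"move",(R.T@(np.array([x,y,z])-s["tcp_pos"])).round(4))
E
python3 - <<'E'
from h import *
go(.4607,.0847,.0085)
snapshot("wrist");go(.4607,.0847,.0085)
E
```

```text
t 7.65 tcp [0.455  0.0881 0.1537] gap 0.5 move [-0.0018  0.0072  0.1452]
t 7.7 tcp [0.4575 0.0867 0.1541] gap 0.495 move [-0.0011  0.0039  0.1456]
```

apply_moves(plan=[[-0.001,0.003,0.03,0,0,0,0.6],[0,0,0.04,0,0,0,0.6],[0,0,0.03,0,0,0,0.6],[0,0,0.02,0,0,0,0.6],[0,0,0.01,0,0,0,0.6],[0,0,0,0,0,0,0.6],[0,0,0,0,0,0,0.6]])

```text
t: 8.57
tcp_pos: [0.4629, 0.0836, 0.0252]
tool_rot: [0.79, 0.613, 0.001, 0.001]
force: [0.0, 0.4, -2.7]
finger_gap: 0.495
gripper_force: 41.5
```

```bash
python3 - <<'E'
from h import *
go(.4607,.0847,.0085)
w=snapshot("wrist")[150:,120:520,::-1];b=snapshot("side")[190:370,210:390,::-1]
cv2.imwrite("pics/w7.png",np.hstack([w,cv2.resize(b,(250,250),interpolation=cv2.INTER_CUBIC)]))
E
```

```text
t 8.575 tcp [0.4629 0.0836 0.0252] gap 0.495 move [ 0.0005 -0.0025  0.0167]
```

View pics/w7.png

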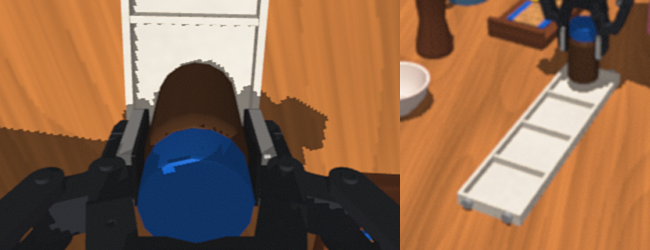

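The jar hangs centred over the end bay, with the dividers and walls symmetric around it. I'll lower it until contact.

apply_moves(plan=[[0,-0.002,0.007,0,0,0,0.6],[0,0,0.006,0,0,0,0.6],[0,0,0.002,0,0,0,0.6],[0,0,0,0,0,0,0.6]])

```text
t: 9.18
tcp_pos: [0.46, 0.0844, 0.0093]
tool_rot: [0.79, 0.613, -0.0, -0.0]
force: [0.3, -0.2, -3.1]
finger_gap: 0.497
gripper_force: 41.6
```

apply_moves(plan=[[0,0,0.001,0,0,0,0.6],[0,0,0.001,0,0,0,0.6],[0,0,0,0,0,0,0.6]])

```text
t: 9.55
tcp_pos: [0.4605, 0.0843, 0.0084]
tool_rot: [0.79, 0.613, 0.0, 0.0]
force: [-0.7, -1.4, 5.4]
finger_gap: 0.498
gripper_force: 42.2
```

apply_moves(plan=[[0,0,0,0,0,0,-1],[0,0,0,0,0,0,-1],[0,0,0,0,0,0,-1],[0,0,-0.02,0,0,0,-1],[0,0,-0.05,0,0,0,-1],[0,0,-0.05,0,0,0,-1],[0,0,-0.03,0,0,0,-1],[-0.04,0.027,0,0,0,0,-1]])

```text
t: 10.55
tcp_pos: [0.4771, 0.0404, 0.1602]
tool_rot: [0.789, 0.615, 0.002, 0.002]
force: [0.6, 0.1, -1.1]
finger_gap: 1.003
gripper_force: 0.0
```

apply_moves(plan=[[-0.042,0.027,0,0,0,0,-1],[-0.042,0.027,0,0,0,0,-1],[-0.042,0.027,0,0,0,0,-1],[-0.043,0.026,0,0,0,0,-1],[0,0,0.02,0,0,0,-1],[0,0,0,0,0,0,-1]])

```text
t: 11.3
tcp_pos: [0.5362, -0.1513, 0.136]
tool_rot: [0.791, 0.612, -0.001, -0.002]
force: [-0.2, -0.7, -0.3]
finger_gap: 1.004
gripper_force: 0.0
```

```bash
python3 - <<'E'
from h import *
go(.5385,-.152,.0254)
w=snapshot("wrist");C=cam("wrist");g=cv2.cvtColor(w,cv2.COLOR_RGB2HSV)
m=((g[...,0]>20)&(g[...,0]<35)&(g[...,1]>200)&(g[...,2]>150)).astype(np.uint8);n,l,st,c=cv2.connectedComponentsWithStats(m);i=[k for k in range(1,n) if st[k,4]>300];print(st[i],c[i])
for k in i:print(back(C,[c[k]],.107))
go(.5385,-.152,.0254)
E
```

```text
t 11.3 tcp [ 0.5362 -0.1513  0.136 ] gap 1.004 move [-0.0002  0.0029  0.1106]
[[ 281  151   82  106 5231]] [[320.80347926 210.21984324]]
[[ 0.54075667 -0.14332304  0.107     ]]
t 11.35 tcp [ 0.5367 -0.151   0.1368] gap 0.995 move [-0.0006  0.0023  0.1114]
```

apply_moves(plan=[[0.001,0.003,0.03,0,0,0,-1],[0,0,0.04,0,0,0,-1],[0,0,0.03,0,0,0,-1],[0,0,0.011,0,0,0,-1],[0,0,0,0,0,0,-1],[0,0,0,0,0,0,0.6],[0,0,0,0,0,0,0.6],[0,0,0,0,0,0,0.6]])

```text
t: 12.35
tcp_pos: [0.5419, -0.1517, 0.028]
tool_rot: [0.79, 0.613, 0.001, 0.001]
force: [0.3, 0.3, 5.1]
finger_gap: 0.498
gripper_force: 40.6
```

apply_moves(plan=[[0,0,0,0,0,0,0.6],[0,0,0,0,0,0,0.6]])

```text
t: 12.6
tcp_pos: [0.5419, -0.1517, 0.028]
tool_rot: [0.79, 0.613, 0.001, 0.001]
force: [-1.5, 0.4, 6.2]
finger_gap: 0.492
gripper_force: 40.6
```

```bash
python3 - <<'E'
from h import *
go(.4809,.1569,.0084)
E
```

```text
t 12.6 tcp [ 0.5419 -0.1517  0.028 ] gap 0.492 move [ 0.2836 -0.1361  0.0191]
```

apply_moves(plan=[[0,0,-0.02,0,0,0,0.6],[0,0,-0.04,0,0,0,0.6],[0,0,-0.04,0,0,0,0.6],[0.03,-0.014,-0.03,0,0,0,0.6],[0.05,-0.024,0,0,0,0,0.6],[0.05,-0.024,0,0,0,0,0.6],[0.05,-0.024,0,0,0,0,0.6],[0.05,-0.024,0,0,0,0,0.6]])

```text
t: 13.6
tcp_pos: [0.4912, 0.1004, 0.1569]
tool_rot: [0.791, 0.612, 0.0, 0.0]
force: [1.2, -0.8, -1.2]
finger_gap: 0.496
gripper_force: 41.3
```

apply_moves(plan=[[0.03,-0.014,0,0,0,0,0.6],[0.023,-0.012,0,0,0,0,0.6],[0,0,0.04,0,0,0,0.6],[0,0,0.04,0,0,0,0.6],[0,0,0.03,0,0,0,0.6],[0,0,0.015,0,0,0,0.6],[0,0,0,0,0,0,0.6],[0,0,0,0,0,0,0.6]])

```text
t: 14.6
tcp_pos: [0.4808, 0.1568, 0.0325]
tool_rot: [0.79, 0.613, 0.001, 0.001]
force: [0.2, -0.2, -0.2]
finger_gap: 0.494
gripper_force: 41.2
```

```bash
python3 - <<'E'
from h import *
go(.4809,.1569,.0105)
E
```

```text
t 14.6 tcp [0.4808 0.1568 0.0325] gap 0.494 move [0.0001 0.     0.022 ]
```

apply_moves(plan=[[0,0,0.01,0,0,0,0.6],[0,0,0.007,0,0,0,0.6],[0,0,0.002,0,0,0,0.6],[0,0,0.001,0,0,0,0.6],[0,0,0,0,0,0,0.6],[0,0,0,0,0,0,0.6]])

```text
t: 15.35
tcp_pos: [0.48, 0.1567, 0.0117]
tool_rot: [0.79, 0.613, 0.0, 0.0]
force: [-0.2, 0.1, -0.7]
finger_gap: 0.495
gripper_force: 41.3
```

apply_moves(plan=[[0,0,0.001,0,0,0,0.6],[0,0,0.001,0,0,0,0.6],[0,0,0,0,0,0,0.6]])

```text
t: 15.72
tcp_pos: [0.4801, 0.1568, 0.011]
tool_rot: [0.79, 0.613, 0.0, 0.0]
force: [-2.0, -0.6, 10.6]
finger_gap: 0.491
gripper_force: 42.4
```

apply_moves(plan=[[0,0,0,0,0,0,-1],[0,0,0,0,0,0,-1],[0,0,0,0,0,0,-1],[0,0,-0.02,0,0,0,-1],[0,0,-0.05,0,0,0,-1],[0,0,-0.05,0,0,0,-1],[0,0,-0.03,0,0,0,-1],[-0.05,0.017,0,0,0,0,-1]])

```text
t: 16.73
tcp_pos: [0.4859, 0.1058, 0.1623]
tool_rot: [0.789, 0.615, 0.003, 0.002]
force: [0.4, -0.0, -1.0]
finger_gap: 1.001
gripper_force: 0.0
```

apply_moves(plan=[[-0.055,0.019,0,0,0,0,-1],[-0.055,0.019,0,0,0,0,-1],[-0.055,0.019,0,0,0,0,-1],[-0.055,0.019,0,0,0,0,-1],[-0.055,0.019,0,0,0,0,-1],[-0.036,0.0137,0.02,0,0,0,-1],[0,0,0,0,0,0,-1],[0,0,0,0,0,0,-1]])

```text
t: 17.73
tcp_pos: [0.5109, -0.2234, 0.1392]
tool_rot: [0.79, 0.612, -0.0, -0.001]
force: [0.4, 0.1, -0.3]
finger_gap: 0.999
gripper_force: 0.0
```

```bash
python3 - <<'E'
from h import *
go(.512,-.224,.0265)
w=snapshot("wrist");C=cam("wrist");g=cv2.cvtColor(w,cv2.COLOR_RGB2HSV)
m=(((g[...,0]<5)|(g[...,0]>175))&(g[...,1]>200)&(g[...,2]>100)).astype(np.uint8);n,l,st,c=cv2.connectedComponentsWithStats(m);i=[k for k in range(1,n) if st[k,4]>300];print(st[i],c[i])
for k in i:print(back(C,[(st[k,0]+st[k,2]/2,st[k,1]+st[k,3]-st[k,2]/2)],.107))
cv2.imwrite("pics/w8.png",np.hstack([cv2.resize(w,(400,250)),cv2.resize(snapshot("side")[90:340,150:550],(400,250))])[:,:,::-1])
E
```

```text
t 17.725 tcp [ 0.5109 -0.2234  0.1392] gap 0.999 move [-0.0005  0.0014  0.1127]
[[ 283  149   80  110 4491]] [[321.33823202 213.44088176]]
[[ 0.51486378 -0.2224646   0.107     ]]
```

View pics/w8.png

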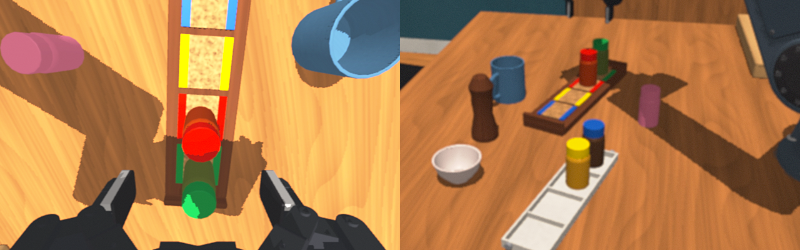

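Blue and yellow stand upright in their bays, and red is centred below the gripper at about (200,140).

apply_moves(plan=[[0,0.003,0.03,0,0,0,-1],[0,0,0.04,0,0,0,-1],[0,0,0.03,0,0,0,-1],[0,0,0.012,0,0,0,-1],[0,0,0,0,0,0,-1],[0,0,0,0,0,0,0.6],[0,0,0,0,0,0,0.6],[0,0,0,0,0,0,0.6]])

```text
t: 18.82
tcp_pos: [0.5151, -0.2255, 0.0291]
tool_rot: [0.79, 0.613, 0.0, 0.001]
force: [0.1, 0.1, 4.8]
finger_gap: 0.497
gripper_force: 40.1
```

apply_moves(plan=[[0,0,0,0,0,0,0.6],[0,0,0,0,0,0,0.6]])

```text
t: 19.08
tcp_pos: [0.5151, -0.2255, 0.029]
tool_rot: [0.79, 0.613, 0.0, 0.001]
force: [-0.9, 0.9, 5.8]
finger_gap: 0.497
gripper_force: 40.1
```

```bash
python3 - <<'E'
from h import *
go(.5011,.2291,.0265)
E
```

```text
t 19.075 tcp [ 0.5151 -0.2255  0.029 ] gap 0.497 move [ 0.4367 -0.127   0.002 ]
```

apply_moves(plan=[[0,0,-0.02,0,0,0,0.6],[0,0,-0.04,0,0,0,0.6],[0,0,-0.04,0,0,0,0.6],[0.03,-0.009,-0.03,0,0,0,0.6],[0.055,-0.016,0,0,0,0,0.6],[0.055,-0.016,0,0,0,0,0.6],[0.055,-0.016,0,0,0,0,0.6],[0.055,-0.016,0,0,0,0,0.6]])

```text
t: 20.08
tcp_pos: [0.5059, 0.0369, 0.1581]
tool_rot: [0.791, 0.612, 0.0, 0.0]
force: [0.6, 0.0, -0.8]
finger_gap: 0.495
gripper_force: 41.1
```

apply_moves(plan=[[0.055,-0.016,0,0,0,0,0.6],[0.055,-0.016,0,0,0,0,0.6],[0.045,-0.013,0,0,0,0,0.6],[0.0315,-0.009,0,0,0,0,0.6],[0,0,0.04,0,0,0,0.6],[0,0,0.04,0,0,0,0.6],[0,0,0.03,0,0,0,0.6],[0,0,0,0,0,0,0.6]])

```text
t: 21.08
tcp_pos: [0.4983, 0.2289, 0.0458]
tool_rot: [0.79, 0.613, -0.002, -0.001]
force: [0.0, 0.0, -0.7]
finger_gap: 0.492
gripper_force: 41.1
```

```bash
python3 - <<'E'
from h import *
go(.5011,.2291,.012)
snapshot("wrist");go(.5011,.2291,.012)
E
```

```text
t 21.075 tcp [0.4983 0.2289 0.0458] gap 0.492 move [0.001  0.0029 0.0338]
t 21.125 tcp [0.4998 0.2292 0.0473] gap 0.494 move [0.0002 0.0014 0.0353]
```

apply_moves(plan=[[0,0.001,0.016,0,0,0,0.6],[0,0,0.01,0,0,0,0.6],[0,0,0.006,0,0,0,0.6],[0,0,0.002,0,0,0,0.6],[0,0,0,0,0,0,0.6],[0,0,0,0,0,0,0.6]])

```text
t: 21.88
tcp_pos: [0.5016, 0.2292, 0.0139]
tool_rot: [0.79, 0.613, 0.0, 0.0]
force: [0.4, -0.6, -1.3]
finger_gap: 0.494
gripper_force: 41.1
```

apply_moves(plan=[[0,0,0.001,0,0,0,0.6],[0,0,0.001,0,0,0,0.6],[0,0,0,0,0,0,0.6]])

```text
t: 22.25
tcp_pos: [0.5015, 0.2293, 0.0121]
tool_rot: [0.79, 0.613, 0.0, 0.0]
force: [-0.4, 0.4, 2.9]
finger_gap: 0.493
gripper_force: 41.5
```

apply_moves(plan=[[0,0,0,0,0,0,-1],[0,0,0,0,0,0,-1],[0,0,0,0,0,0,-1],[0,0,-0.02,0,0,0,-1],[0,0,-0.05,0,0,0,-1],[0,0,-0.05,0,0,0,-1],[0,0,-0.03,0,0,0,-1],[-0.055,0.013,0,0,0,0,-1]])

```text
t: 23.25
tcp_pos: [0.5031, 0.1749, 0.1647]
tool_rot: [0.789, 0.615, 0.004, 0.002]
force: [0.2, 0.0, -0.4]
finger_gap: 0.999
gripper_force: 0.0
```

apply_moves(plan=[[-0.055,0.013,0,0,0,0,-1],[-0.055,0.013,0,0,0,0,-1],[-0.055,0.013,0,0,0,0,-1],[-0.055,0.013,0,0,0,0,-1],[-0.055,0.013,0,0,0,0,-1],[-0.055,0.013,0,0,0,0,-1],[-0.055,0.013,0,0,0,0,-1],[-0.055,0.013,0,0,0,0,-1]])

```text
t: 24.25
tcp_pos: [0.4908, -0.2812, 0.1615]
tool_rot: [0.79, 0.612, 0.0, -0.0]
force: [0.8, -0.6, -0.4]
finger_gap: 1.001
gripper_force: 0.0
```

apply_moves(plan=[[-0.017,0.005,0.02,0,0,0,-1],[0,0,0,0,0,0,-1],[0,0,0,0,0,0,-1]])

```text
t: 24.62
tcp_pos: [0.4915, -0.2959, 0.1416]
tool_rot: [0.79, 0.613, 0.0, -0.001]
force: [0.2, 0.5, -0.0]
finger_gap: 1.003
gripper_force: 0.0
```

```bash
python3 - <<'E'
from h import *
go(.492,-.297,.0275)
w=snapshot("wrist");C=cam("wrist");g=cv2.cvtColor(w,cv2.COLOR_RGB2HSV)
m=((g[...,0]>50)&(g[...,0]<80)&(g[...,1]>150)&(g[...,2]>60)).astype(np.uint8);n,l,st,c=cv2.connectedComponentsWithStats(m);i=[k for k in range(1,n) if st[k,4]>300];print(st[i],c[i])
for k in i:print(back(C,[(st[k,0]+st[k,2]/2,st[k,1]+st[k,3]-st[k,2]/2)],.107))
E
```

```text
t 24.625 tcp [ 0.4915 -0.2959  0.1416] gap 1.003 move [-0.0011  0.0009  0.1141]
[[ 280  149   78  109 4286]] [[317.3910406  212.76388241]]
[[ 0.4928398  -0.29561688  0.107     ]]
```

apply_moves(plan=[[0,0.001,0.03,0,0,0,-1],[0,0,0.04,0,0,0,-1],[0,0,0.03,0,0,0,-1],[0,0,0.014,0,0,0,-1],[0,0,0,0,0,0,-1],[0,0,0,0,0,0,0.6],[0,0,0,0,0,0,0.6],[0,0,0,0,0,0,0.6]])

```text
t: 25.68
tcp_pos: [0.4933, -0.2979, 0.029]
tool_rot: [0.79, 0.613, 0.0, 0.001]
force: [-1.6, 1.6, 5.4]
finger_gap: 0.496
gripper_force: 40.3
```

apply_moves(plan=[[0,0,0,0,0,0,0.6],[0,0,0,0,0,0,0.6]])

```text
t: 25.92
tcp_pos: [0.4933, -0.2978, 0.029]
tool_rot: [0.79, 0.613, 0.0, 0.001]
force: [-1.4, 0.4, 5.8]
finger_gap: 0.499
gripper_force: 40.3
```

```bash
python3 - <<'E'
from h import *
go(.5213,.3013,.0275)
E
```

```text
t 25.925 tcp [ 0.4933 -0.2978  0.029 ] gap 0.499 move [ 0.5872 -0.1224  0.0008]
```

apply_moves(plan=[[0,0,-0.02,0,0,0,0.6],[0,0,-0.04,0,0,0,0.6],[0,0,-0.04,0,0,0,0.6],[0.03,-0.006,-0.03,0,0,0,0.6],[0.055,-0.0115,0,0,0,0,0.6],[0.055,-0.0115,0,0,0,0,0.6],[0.055,-0.0115,0,0,0,0,0.6],[0.055,-0.0115,0,0,0,0,0.6]])

```text
t: 26.92
tcp_pos: [0.5043, -0.0406, 0.1577]
tool_rot: [0.791, 0.612, 0.0, -0.0]
force: [1.4, -0.4, -1.9]
finger_gap: 0.496
gripper_force: 41.5
```

apply_moves(plan=[[0.055,-0.0115,0,0,0,0,0.6],[0.055,-0.0115,0,0,0,0,0.6],[0.055,-0.0115,0,0,0,0,0.6],[0.055,-0.0115,0,0,0,0,0.6],[0.055,-0.0115,0,0,0,0,0.6],[0.037,-0.008,0,0,0,0,0.6],[0.025,-0.005,0,0,0,0,0.6],[0,0,0,0,0,0,0.6]])

```text
t: 27.92
tcp_pos: [0.5199, 0.3033, 0.1573]
tool_rot: [0.789, 0.614, -0.0, -0.0]
force: [0.2, -0.3, -2.3]
finger_gap: 0.496
gripper_force: 41.6
```

apply_moves(plan=[[0,0,0.04,0,0,0,0.6],[0,0,0.04,0,0,0,0.6],[0,0,0.03,0,0,0,0.6],[0,0,0,0,0,0,0.6],[0,0,0,0,0,0,0.6]])

```text
t: 28.55
tcp_pos: [0.5213, 0.3013, 0.0486]
tool_rot: [0.791, 0.612, 0.001, 0.0]
force: [0.8, 0.9, -1.2]
finger_gap: 0.495
gripper_force: 41.5
```

```bash
python3 - <<'E'
from h import *
go(.5213,.3013,.012)
E
```

```text
t 28.55 tcp [0.5213 0.3013 0.0486] gap 0.495 move [-0.     -0.0001  0.0366]
```

apply_moves(plan=[[0,0,0.016,0,0,0,0.6],[0,0,0.01,0,0,0,0.6],[0,0,0.006,0,0,0,0.6],[0,0,0.002,0,0,0,0.6],[0,0,0,0,0,0,0.6],[0,0,0,0,0,0,0.6]])

```text
t: 29.3
tcp_pos: [0.5207, 0.3018, 0.0139]
tool_rot: [0.79, 0.613, 0.0, 0.0]
force: [0.1, 0.2, -2.3]
finger_gap: 0.49
gripper_force: 41.6
```

apply_moves(plan=[[0,0,0.001,0,0,0,0.6],[0,0,0.001,0,0,0,0.6],[0,0,0,0,0,0,0.6]])

```text
t: 29.68
tcp_pos: [0.5207, 0.3018, 0.0121]
tool_rot: [0.79, 0.613, 0.0, 0.0]
force: [-1.1, 0.3, 2.1]
finger_gap: 0.494
gripper_force: 41.9
```

apply_moves(plan=[[0,0,0,0,0,0,-1],[0,0,0,0,0,0,-1],[0,0,0,0,0,0,-1],[0,0,-0.02,0,0,0,-1],[0,0,-0.05,0,0,0,-1],[0,0,-0.06,0,0,0,-1],[0,0,-0.06,0,0,0,-1],[-0.04,0,-0.05,0,0,0,-1]])

```text
t: 30.68
tcp_pos: [0.512, 0.2652, 0.2533]
tool_rot: [0.789, 0.614, 0.002, 0.001]
force: [0.9, 0.0, 0.8]
finger_gap: 1.004
gripper_force: 0.0
```

apply_moves(plan=[[0,0,0,0,0,0,-1],[0,0,0,0,0,0,-1],[0,0,0,0,0,0,-1]])

```text
t: 31.05
tcp_pos: [0.5097, 0.264, 0.2485]
tool_rot: [0.79, 0.613, -0.002, -0.001]
force: [0.1, 0.2, 0.6]
finger_gap: 1.001
gripper_force: 0.0
```

```bash
python3 - <<'E'
from h import *
go(.5,.2,.25)
w=snapshot("wrist");b=snapshot("side")[120:370,150:550]
cv2.imwrite("pics/w9.png",np.hstack([cv2.resize(w,(400,250)),b])[:,:,::-1])
C=cam("wrist");g=cv2.cvtColor(w,cv2.COLOR_RGB2HSV);h=g[...,0]
p=np.array([.491,.193]);th=-.273;A=np.array([[np.cos(th),np.sin(th)],[-np.sin(th),np.cos(th)]])
for nm,m in dict(B=(h>100)&(h<125),Y=(h>20)&(h<35),R=(h<4)|(h>176),G=(h>50)&(h<80)).items():
    m=(m&(g[...,1]>170)&(g[...,2]>90)).astype(np.uint8);n,l,st,c=cv2.connectedComponentsWithStats(m)
    for k in range(1,n):
        if st[k,4]>500:
            X=back(C,[(st[k,0]+st[k,2]/2,st[k,1]+st[k,3]-st[k,2]/2)],.09)[0,:2];print(nm,st[k],X.round(4),(A@(X-p)).round(4))
E
```

```text
t 31.05 tcp [0.5097 0.264  0.2485] gap 1.001 move [-0.0644  0.0065 -0.0014]
B [298 309  33  36 982] [0.4606 0.0848] [-1.000e-04 -1.124e-01]
Y [ 297  250   36   43 1228] [0.4788 0.1533] [-0.001  -0.0416]
R [ 298  190   38   40 1220] [0.4994 0.2252] [-0.0006  0.0333]
G [ 298  117   40   43 1335] [0.5183 0.2953] [-0.0013  0.1059]
```

View pics/w9.png

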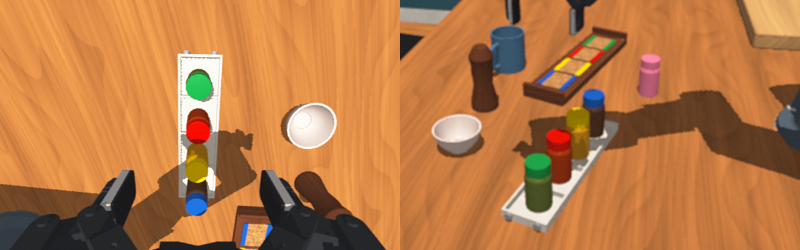

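All four jars stand upright in mirrored order, within about 7 mm of their bay centres, and the bystanders look undisturbed.

```bash
python3 -c "
from station import *
print(sign_off())"
```

```text
the job is handed in; nothing more can be done
None
```

I moved all four jars to the white rack in reverse order and handed the job in at about 31 s of robot time. From the robot's left to right they read green, red, yellow, blue, each upright and within about 7 mm of its bay centre by wrist camera. `sign_off()` returned no verdict.

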